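# Trip and reset the flask heater's cut-out

## Task

Reset the flask heater's safety cut-out: with the fingers, press the sprung trip paddle on the heater's front right down to its stop and let it spring back up. Then take the thin black-handled reset pin out of the wooden rod rack, reach it through the small round hole in the heater's deck and hold the recessed reset button fully down. Finish still gripping the pin with the button held down, and leave everything else standing where it is.

Things in the scene. Friction and masses are not known exactly. Their poses are not given: they have to be found in the camera images.
- heater: fixed flask heater: cream casing 260 (x) x 360 (y) x 100 mm high, flat deck at 100 mm. Origin: centre of the underside; x points away from the front panel, y to the left as seen from the front, z up. Left part of the deck (centre x +25, y +70 mm) carries a steel ring of radius 98 mm and a clamped round glass flask with corked neck, top 297 mm above the table. The right part (negative y) is bare deck with the drilled insert; the trip paddle sticks out of the front at y -90 mm
- reset_hole (a point): centre of the mouth of the reset hole, level with the deck top (100 mm above the table): a vertical round hole 16 mm across through an 8 mm thick bare aluminium insert 50 x 50 mm, at x -50, y -120 mm of the heater
- button_top (a point): centre of the top of the black reset button, 22 mm across, straight below the hole, 30 mm below the deck top when out; it moves with the button
- reset_button (a joint): travel of the reset button in m: 0 out, 0.006 fully down at its stop (moves straight down); spring 1.5 N at the start to 4 N fully down
- trip_paddle (a joint): angle of the trip paddle in rad: 0 at rest (sloping up 0.35 towards its free end), 0.35 at its stop (level). Springs back when let go. Pressed at the pad it takes about 2.5 N to start and 8 N to reach the stop
- paddle_pad (a point): centre of the upper face of the black rubber pad near the free end of the trip paddle: steel plate 90 mm long, 50 mm wide, pointing from the casing's front towards -x of the heater, hinged along the heater's y. The point is 70 mm from the hinge, which lies 138 mm in front of the heater's origin (x -138, y -90) and 88 mm above the table. At rest the pad is about 115 mm above the table, at the stop about 91 mm
- reset_pin: loose reset pin (50 g), hanging upright in the rack. Origin: its tip; z up along the pin. Steel shaft 6 mm across from 0 to 80 mm, flat steel collar 24 mm across from 80 to 84 mm (rests on the rack), plain round black handle 16 mm across from 84 to 160 mm, to be gripped
- pin_tip (a point): the reset pin's lower end, on its axis (same point as the pin's origin)
- rack: fixed wooden rod rack 70 x 190 mm, origin at the centre of the underside, top face 100 mm above the table, three 9 mm holes at y -60, 0 and +60 mm of the rack; the three rods are in any order. Tips hang 20 mm above the table
- stir_rod: loose glass stirring rod in the rack: origin at its lower end; 6 mm thick, with a black stopper 24 mm across at 80 to 96 mm, bare thin glass above to 166 mm; leave alone
- spatula: loose steel spatula in the rack: origin at its lower end; collar 24 mm across at 80 to 84 mm, thin stem and flat blade 22 mm wide above, top at 165 mm; leave alone
- beaker: loose small glass beaker, 50 mm across, 60 mm high, origin under its centre; leave alone
- amber_bottle: loose brown bottle, 90 mm across, 220 mm high, origin under its centre; leave alone
- green_bottle: loose green glass bottle, 80 mm across, 190 mm high, origin under its centre; leave alone
- pitcher: loose white ceramic mug, 110 mm across, 130 mm high, handle at its +y, origin under its centre; leave alone
- cylinder: loose glass measuring cylinder with a funnel, foot 70 mm, funnel 80 mm across, 178 mm high, origin under its centre; leave alone
- cork_ring: loose cork flask ring, 90 mm across, 25 mm high, origin under its centre; leave alone

How it is judged:
By the outcome, as a careful person would: the job done as asked, in the order asked, and still so for the second after the job is handed in, while the arm keeps its last pose, push and grip.
It also fails if it takes over 58 s, if anything falls off the work surface, if the arm or the gripper's body presses on something with over 40 N, if the wrist force passes 120 N, or if a joint passes its speed limit or range.

## Robot

A 6-joint arm with a two-finger parallel gripper is mounted at the origin on the work surface. World frame = base frame: x ahead of the robot, y to its left, z up, the work surface at z = 0. Lengths are in m, angles in rad, forces in N, time in s.
With the tool pointing down it reaches from about 0.375 to 0.9 m from the base axis. Payload 3.1 kg.
Tool frame: the origin (TCP) lies at the very end of the fingers, on their centre line; the grasp point (between the pads) lies 19 mm behind it; z points along the fingers, y is the direction in which the jaws open and shut (so a half turn about z gives the same grasp; the last joint's range is limited). The gripper opens to 85 mm and grips with 20 to 120 N. Pads are 22 mm wide; open, the fingers measure 114 mm over their backs; the gripper's body (76 mm by 85 mm) begins 54 mm behind the grasp point. The pads swing forward as they close: fully open they stand 13 mm farther back than shut.
Start: joints at [-1.421, 0.527, 1.433, -0, 1.181, -0.178], TCP at [0.202, -0.591, 0.231] pointing down, gripper open.
Joint ranges: [-3.08, 3.08], [-0.75, 2.2], [0.22, 2.44], [-1.43, 4.57], [0, 2.65], [-2.85, 2.85]. Speed limits (rad/s): [2.79, 2.79, 3.14, 3.14, 3.14, 3.14].

## Interface

Orientations are given as a unit quaternion [x, y, z, w].
In Python, from station import manip gives the robot as it stands. The module is installed in compiled form; this text tells all that it offers.
- The arm moves only by the tool send_rows, never from a script. Its argument "commands" is a list of rows, each an object with "delta_pos": the shift along the world's x, y, z in cm, a list of three; "yaw": the turn about the world's z in rad. A call has 1 to 10 rows; each row shifts and turns the pose as measured when the row begins; what a row does not reach is not made up. A row lasts 1/8 s, in which the tool goes at most 62.5 mm and 10.7 degrees, less where a joint would pass 70% of its speed; a pose out of reach is approached as far as the arm can. A call is refused whole if a number of a shift passes 6.25 or a number of a turn 0.188, either way. A call with a gripper value outside its range is refused whole. "grip" is the closure, from -1 (fully open) to 1 (shut), set as the call begins (left out, the last holds). The fingers move at their own pace and stop on an object; "force" is the grip in N (left out, the last holds). Time passes only in rows, so rows that do not move let the fingers close. It gives the time, the measured TCP pose, the force and the opening at its end, in the units of the state.
- manip.sense(): the state, without advancing time (a new reading comes with each control period).
- manip.snapshot(name): name is "scene" or "top" or "wrist"; returns the picture (420x560x3 uint8, blue, green, red); there is no depth.
- manip.get_calibration(name): a dict with "fx", "fy", "cx", "cy" (pixels), "dist_coeffs" ([k1, k2, p1, p2, k3] as OpenCV has them; the pictures are not rectified), "world_to_cam" (4x4, takes a point from world to camera coordinates); the wrist camera has in their place "mount" (4x4, takes a point from camera to tool coordinates, whose origin is the TCP and whose axes are the flange's). Camera axes: x right, y down, z forward; pixel columns grow to the right and rows downward; lengths in m; the calibration is good to about 2 mm. A picture is of the moment at which its call begins: read the wrist's pose just before it. get_calibration takes no time and is no camera call.
- manip.sign_off(): hands the job in, once; it reports no verdict.
The state is a dict: "t": time; "q": joint angles; "qd": joint speeds; "tau": joint torques, N m; "tcp_pos": TCP position; "tool_rot": TCP orientation; "force": force on the tool from outside, world axes, zero at the start; "ft_torque": the same for the moment, N m; "finger_gap": opening from 0.0 (shut) to 1.0 (fully open).
Only numpy, scipy, OpenCV 4.12 (cv2) and the standard library are available. Lean on these libraries where they do the work, as an engineer would, in place of code of your own. Each camera call takes 0.05 s, during which the arm holds its last target. There are 200 camera calls.

## Working session

There is one attempt and no reset: what is moved stays moved. The work goes in short steps, Python scripts to look and compute and a tool call to move; the robot and the scene stay as the last step left them, time stands still between calls to the robot, and variables do not carry over. Pictures are saved under pics/ and viewed, about 8 in all and at most 12, crops included, and the job is handed in when it is done.

Besides the shell and the picture viewer there is one more tool, called after "Call:" in YAML: its name, and indented under it one key for each argument. send_rows: Moves the arm, as the interface text tells. Its arguments: {"type":"object","properties":{"commands":{"type":"array","items":{"type":"object","properties":{"delta_pos":{"type":"array","items":{"type":"number"}},"yaw":{"type":"number"}}}},"grip":{"type":"number"},"force":{"type":"number"}},"required":["commands"]}

```bash
mkdir -p pics
cat > h.py <<'E'
import numpy as np,cv2
from station import manip
from scipy.spatial.transform import Rotation as R
def cam(n,s=None):
    c=manip.get_calibration(n);K=np.array([[c['fx'],0,c['cx']],[0,c['fy'],c['cy']],[0,0,1.]]);d=np.array(c['dist_coeffs'],float)
    if n=='wrist':
        s=s or manip.sense();T=np.eye(4);T[:3,:3]=R.from_quat(s['tool_rot']).as_matrix();T[:3,3]=s['tcp_pos']
        W=np.linalg.inv(T@np.array(c['mount']))
    else: W=np.array(c['world_to_cam'])
    return K,d,W
def ray(n,uv,s=None,C=None):
    K,d,W=C or cam(n,s);p=cv2.undistortPoints(np.array([[uv]],float),K,d)[0,0]
    Wi=np.linalg.inv(W);return Wi[:3,3],Wi[:3,:3]@np.array([p[0],p[1],1])
def onz(n,uv,z,s=None,C=None):
    o,v=ray(n,uv,s,C);return o+v*(z-o[2])/v[2]
def proj(n,P,s=None,C=None):
    K,d,W=C or cam(n,s);return cv2.projectPoints(np.array(P,float).reshape(-1,3),cv2.Rodrigues(W[:3,:3])[0],W[:3,3],K,d)[0][:,0]
def snap(n,f):
    im=manip.snapshot(n);cv2.imwrite('pics/'+f+'.png',im);return im
E
python3 - <<'E'
from h import *
print(manip.sense())
a=snap('scene','scene0');b=snap('top','top0')
for n in('scene','top'):
    cv2.imwrite(f'pics/{n}0b.png',cv2.resize(a if n=='scene' else b,(800,600),interpolation=cv2.INTER_CUBIC))
    W=np.linalg.inv(cam(n)[2]);print(n,W[:3,3],W[:3,2])
E
```

```text
{'t': 0.0, 'q': array([-1.42049175e+00,  5.28474652e-01,  1.43393116e+00, -3.19849896e-05,
        1.18141482e+00, -1.78489478e-01]), 'qd': array([-1.20346116e-03, -3.46756931e-04, -4.71444070e-04,  6.55198078e-04,
        1.32703392e-03,  3.93074164e-05]), 'tau': array([ 2.11743627e-04, -4.42341936e+01, -1.78027886e+01, -3.83642771e-05,
        8.38947482e-03, -2.24939832e-06]), 'tcp_pos': array([ 0.20172706, -0.59076995,  0.23031924]), 'tool_rot': array([ 9.86515607e-01,  1.63663422e-01,  9.11183275e-07, -1.11408597e-03]), 'force': array([ 0.2368092 , -0.46026879, -0.72183716]), 'ft_torque': array([-0.00936727,  0.00421617, -0.07646003]), 'finger_gap': 1.0010640546319671}
scene [ 1.53671839 -0.06961304  1.41330816] [-0.60897126  0.02234875 -0.79287738]
top [ 0.371795   -0.04042759  1.7866609 ] [ 0.10085334  0.00638719 -0.9948808 ]
```

View pics/top0b.png

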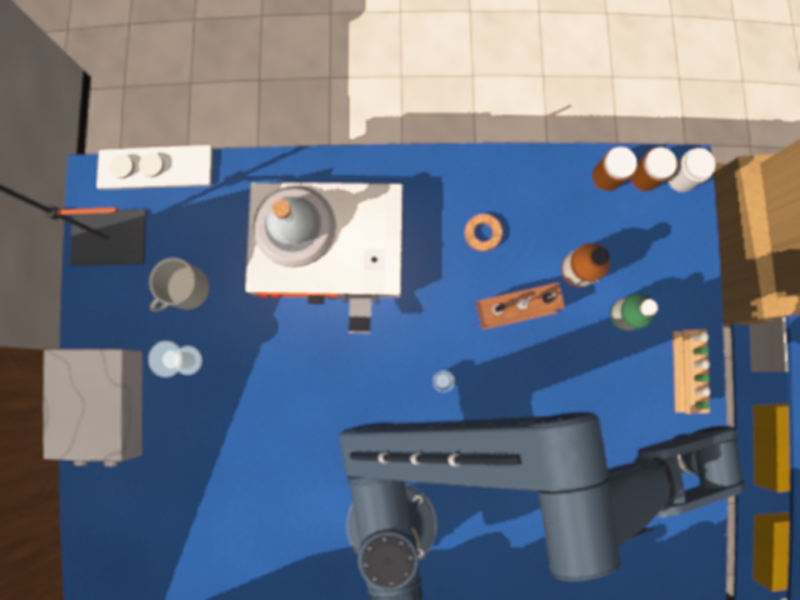

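View pics/scene0b.png

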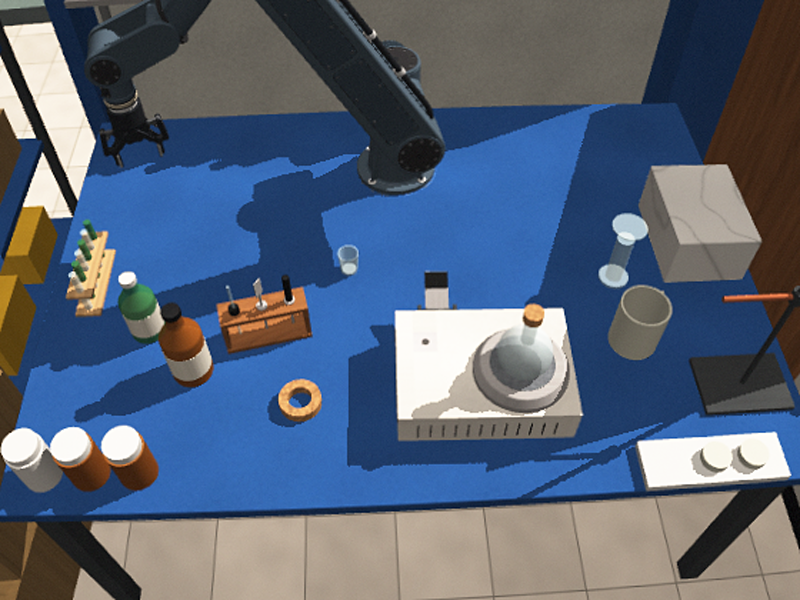

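The top view shows the heater (hole at 374,259; paddle at 360,315) and the rack at (520,305). In the scene view the pin is the black handle at (288,290), the rod nearest the heater. Next I'll enlarge both.

Run:
```python
from h import *
a=cv2.imread('pics/top0.png')[120:240,165:405];cv2.imwrite('pics/c1.png',cv2.resize(a,(800,400),interpolation=cv2.INTER_CUBIC))
b=cv2.imread('pics/scene0.png')[180:300,150:310];cv2.imwrite('pics/c2.png',cv2.resize(b,(800,600),interpolation=cv2.INTER_CUBIC))
```

```text
(no output)
```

View pics/c1.png

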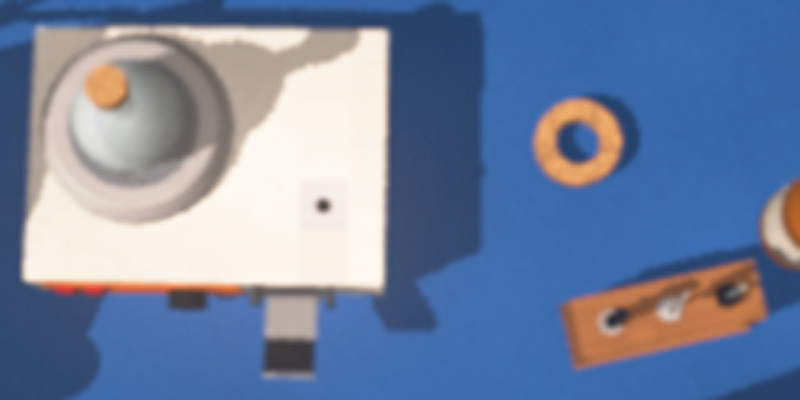

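View pics/c2.png

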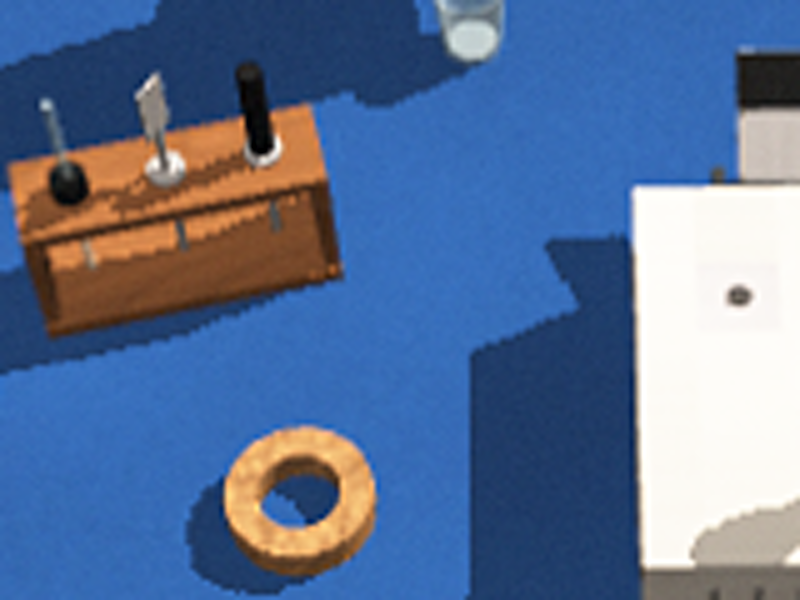

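The c1 crop shows the deck corners at (37,27), (389,29), (384,291) and (22,280), the hole at (322,205), the pad at (289,357) and the pin collar at (612,321). The c2 crop shows the pin handle top at (248,68), the collar at (262,150) and the hole at (739,296).

Run:
```python
from h import *
t=lambda x,y:(165+x*.3-.35,120+y*.3-.35); s=lambda x,y:(150+x*.2-.4,180+y*.2-.4)
for n,p in dict(BL=(37,27),BR=(389,29),FR=(384,291),FL=(22,280),hole=(322,205)).items(): print(n,onz('top',t(*p),.1).round(4))
print('hole scene',onz('scene',s(739,296),.1).round(4))
print('pad top',onz('top',t(289,357),.115).round(4),'scene',onz('scene',s(772,80),.115).round(4))
print('collar top',onz('top',t(612,321),.104).round(4),'scene',onz('scene',s(262,150),.104).round(4),'handle top scene',onz('scene',s(248,68),.18).round(4))
for n,p in dict(a=(563,305),b=(755,262),c=(768,308),d=(578,368)).items(): print('rack',n,onz('top',t(*p),.1).round(4))
q=[(10,165),(310,105),(328,180),(25,242)]
for p in q: print('rackS',onz('scene',s(*p),.1).round(4))
print('others top',onz('top',t(672,308),.104).round(4),onz('top',t(732,293),.104).round(4))
C=manip.get_calibration('wrist');print(np.array(C['mount']).round(3),C['fx'])
print('beaker',onz('top',(443*.7,381*.7),.06))
```

```text
BL [0.8252 0.3236 0.1   ]
BR [ 0.8154 -0.0375  0.1   ]
FR [ 0.5478 -0.029   0.1   ]
FL [0.564  0.3353 0.1   ]
hole [0.6353 0.032  0.1   ]
hole scene [0.6384 0.0308 0.1   ]
pad top [0.4822 0.0653 0.115 ] scene [0.4878 0.0616 0.115 ]
collar top [ 0.5142 -0.2552  0.104 ] scene [ 0.5182 -0.2545  0.104 ] handle top scene [ 0.5153 -0.2544  0.18  ]
rack a [ 0.5313 -0.2071  0.1   ]
rack b [ 0.5719 -0.4021  0.1   ]
rack c [ 0.5253 -0.4137  0.1   ]
rack d [ 0.4682 -0.2206  0.1   ]
rackS [ 0.519  -0.4112  0.1   ]
rackS [ 0.4811 -0.2263  0.1   ]
rackS [ 0.5404 -0.2138  0.1   ]
rackS [ 0.5782 -0.3965  0.1   ]
others top [ 0.5263 -0.3157  0.104 ] [ 0.5405 -0.3767  0.104 ]
[[-0.    -0.958 -0.288  0.073]
 [ 1.    -0.001  0.002  0.001]
 [-0.002 -0.288  0.958 -0.141]
 [ 0.     0.     0.     1.   ]] 366.5109706704314
beaker [ 0.34829408 -0.12788528  0.06      ]
```

Both views agree on the points: hole about (0.637, 0.031), pad about (0.484, 0.066), pin about (0.516, -0.255). The heights fit too. First job is the paddle, with the fingers shut.

Call:
send_rows:
  commands:
    - {"delta_pos": [2.4, 5.4, 0]}
    - {"delta_pos": [2.4, 5.4, 0]}
    - {"delta_pos": [2.4, 5.4, 0]}
    - {"delta_pos": [2.4, 5.4, 0]}
    - {"delta_pos": [2.4, 5.4, 0]}
    - {"delta_pos": [2.4, 5.4, 0]}
    - {"delta_pos": [2.4, 5.4, 0]}
    - {"delta_pos": [2.4, 5.4, 0]}
    - {"delta_pos": [2.4, 5.4, 0]}
    - {"delta_pos": [2.4, 5.4, 0]}
  grip: 1
  force: 30

```text
validation failed for argument at $.co...
```

Call:
send_rows:
  commands:
    - {"delta_pos": [2.4, 5.4, 0], "yaw": 0}
    - {"delta_pos": [2.4, 5.4, 0], "yaw": 0}
    - {"delta_pos": [2.4, 5.4, 0], "yaw": 0}
    - {"delta_pos": [2.4, 5.4, 0], "yaw": 0}
    - {"delta_pos": [2.4, 5.4, 0], "yaw": 0}
    - {"delta_pos": [2.4, 5.4, 0], "yaw": 0}
    - {"delta_pos": [2.4, 5.4, 0], "yaw": 0}
    - {"delta_pos": [2.4, 5.4, 0], "yaw": 0}
  grip: 1
  force: 30

```text
t: 1.1
tcp_pos: [0.3952, -0.1496, 0.2279]
tool_rot: [0.987, 0.158, 0.001, -0.001]
force: [0.9, 0.5, 0.2]
finger_gap: 0.002
```

Call:
send_rows:
  commands:
    - {"delta_pos": [2.4, 5.4, 0], "yaw": 0}
    - {"delta_pos": [2.4, 5.4, 0], "yaw": 0}
    - {"delta_pos": [2.4, 5.4, 0], "yaw": 0}
    - {"delta_pos": [1.4, 5.0, 0], "yaw": 0}
    - {"delta_pos": [0, 0, 0], "yaw": 0}

```text
t: 1.72
tcp_pos: [0.4837, 0.0734, 0.2274]
tool_rot: [0.987, 0.162, 0.001, -0.001]
force: [0.7, -1.1, -0.9]
finger_gap: 0.002
```

Call:
send_rows:
  commands:
    - {"delta_pos": [0, -0.7, -4], "yaw": 0}
    - {"delta_pos": [0, 0, -4], "yaw": 0}
    - {"delta_pos": [0, 0, -1.7], "yaw": 0}
    - {"delta_pos": [0, 0, 0], "yaw": 0}

```text
t: 2.22
tcp_pos: [0.4831, 0.0636, 0.1281]
tool_rot: [0.987, 0.162, 0.001, 0.0]
force: [-0.2, -0.1, 0.2]
finger_gap: 0.004
```

Run:
```python
from h import *
s=manip.sense();print(s['tcp_pos'])
a=cv2.resize(snap('wrist','w1'),(560,420));b=manip.snapshot('scene')[170:290,250:410]
cv2.imwrite('pics/w1c.png',np.vstack([a[:300],cv2.resize(b,(400,300)) if 0 else cv2.copyMakeBorder(cv2.resize(b,(400,300)),0,0,0,160,0)]))
```

```text
[0.48308118 0.0636469  0.12805094]
```

View pics/w1c.png

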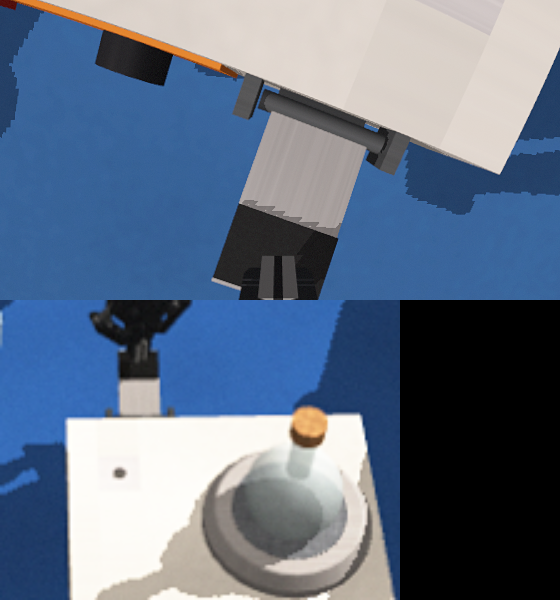

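The wrist view shows the shut fingers at (277,265) centred over the black pad, and the scene crop agrees. Pressing now.

Call:
send_rows:
  commands:
    - {"delta_pos": [0, 0, -1], "yaw": 0}
    - {"delta_pos": [0, 0, -1], "yaw": 0}
    - {"delta_pos": [0, 0, -0.8], "yaw": 0}
    - {"delta_pos": [0, 0, -0.5], "yaw": 0}

```text
t: 2.82
tcp_pos: [0.4846, 0.0632, 0.0973]
tool_rot: [0.987, 0.162, 0.004, 0.001]
force: [-2.7, -0.3, 6.5]
finger_gap: -0.002
```

Call:
send_rows:
  commands:
    - {"delta_pos": [0, 0, -0.4], "yaw": 0}
    - {"delta_pos": [0, 0, -0.3], "yaw": 0}
    - {"delta_pos": [0, 0, -0.3], "yaw": 0}

```text
t: 3.2
tcp_pos: [0.484, 0.0632, 0.0897]
tool_rot: [0.987, 0.163, 0.004, 0.002]
force: [-8.7, -0.8, 43.6]
finger_gap: 0.002
```

43 N at 0.0897 m means the paddle is firmly on its stop. Releasing.

Call:
send_rows:
  commands:
    - {"delta_pos": [0, 0, 1], "yaw": 0}
    - {"delta_pos": [0, 0, 2], "yaw": 0}
    - {"delta_pos": [0, 0, 5], "yaw": 0}
    - {"delta_pos": [0, 0, 5], "yaw": 0}
    - {"delta_pos": [0, 0, 0], "yaw": 0}

```text
t: 3.82
tcp_pos: [0.4883, 0.0631, 0.2239]
tool_rot: [0.987, 0.163, 0.009, 0.003]
force: [0.9, -0.1, -1.0]
finger_gap: 0.001
```

Run:
```python
from h import *
s=manip.sense();print(s['tcp_pos'],s['force'])
snap('wrist','w2')
```

```text
[0.48833334 0.06312181 0.22392792] [ 0.9233111  -0.13477297 -0.97084103]
```

View pics/w2.png

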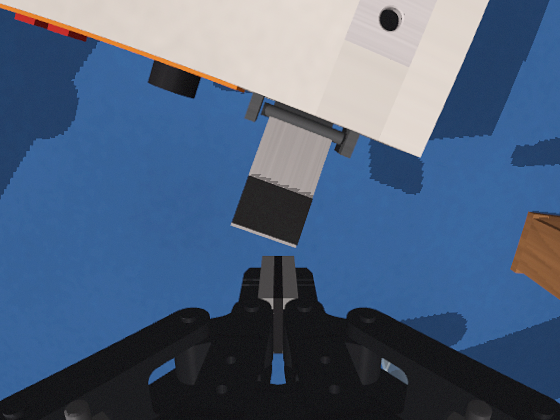

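The paddle has sprung back up (pad at 272,208) and the hole is at (390,19). I'll measure the hole again and go on to the pin, turning the jaws across the rack.

Call:
send_rows:
  commands:
    - {"delta_pos": [0.3, -4, 0], "yaw": 0.18}
    - {"delta_pos": [0.3, -4, 0], "yaw": 0.18}
    - {"delta_pos": [0.3, -4, 0], "yaw": 0.18}
    - {"delta_pos": [0.3, -4, 0], "yaw": 0.18}
    - {"delta_pos": [0.3, -4, 0], "yaw": 0.18}
    - {"delta_pos": [0.3, -4, 0], "yaw": 0.18}
    - {"delta_pos": [0.3, -4, 0], "yaw": 0.18}
    - {"delta_pos": [0.3, -3.8, 0], "yaw": 0.18}
    - {"delta_pos": [0, 0, 0], "yaw": 0}
  grip: 0

```text
t: 5.0
tcp_pos: [0.503, -0.2606, 0.2035]
tool_rot: [0.615, 0.788, -0.001, -0.012]
force: [-0.4, 0.0, -0.3]
finger_gap: 0.5
```

Run:
```python
from h import *
s0=dict(tcp_pos=[0.48833334,0.06312181,0.22392792],tool_rot=[0.987,0.163,0.009,0.003])
print('hole',onz('wrist',(390,19),.1,s0),'pad',onz('wrist',(272,208),.115,s0))
s=manip.sense();print(s['tcp_pos'],s['q'],'tilt',R.from_quat(s['tool_rot']).as_matrix().round(3))
snap('wrist','w3')
for z in (.104,.18): print(proj('wrist',[.516,-.255,z],s))
```

```text
hole [0.6341628  0.03027332 0.1       ] pad [0.48547314 0.06517946 0.115     ]
[ 0.50301502 -0.26058714  0.20354539] [-0.67393666  0.4927264   1.59262848 -0.00267482  1.08084835 -0.91788402] tilt [[-0.243  0.97  -0.021]
 [ 0.97   0.243  0.014]
 [ 0.018 -0.017 -1.   ]]
[[300.19556796 205.98407543]]
[[306.8628042  248.13025245]]
```

View pics/w3.png

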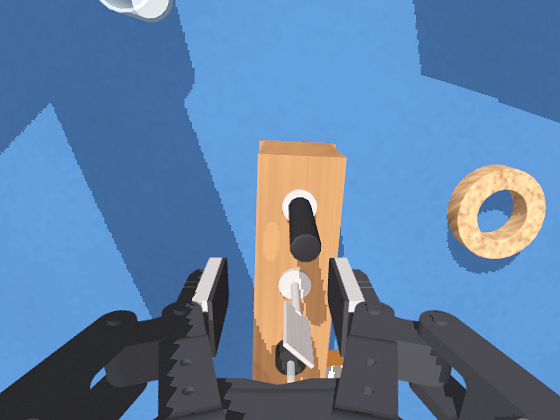

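The pin's collar is at (299,205) and its handle top at (306,245), within 3 px of the projection of (0.516, -0.255). Aligning and descending.

Call:
send_rows:
  commands:
    - {"delta_pos": [1.3, 0.6, 0], "yaw": 0}
    - {"delta_pos": [0, 0, 0], "yaw": 0}
    - {"delta_pos": [0, 0, -2], "yaw": 0}
    - {"delta_pos": [0, 0, -2], "yaw": 0}
    - {"delta_pos": [0, 0, -2], "yaw": 0}
    - {"delta_pos": [0, 0, 0], "yaw": 0}

```text
t: 5.8
tcp_pos: [0.5161, -0.244, 0.1405]
tool_rot: [0.613, 0.79, -0.0, -0.016]
force: [0.2, 0.8, 0.3]
finger_gap: 0.502
```

Call:
send_rows:
  commands:
    - {"delta_pos": [0, -1.1, -0.6], "yaw": 0}
    - {"delta_pos": [0, 0, 0], "yaw": 0}

```text
t: 6.05
tcp_pos: [0.5172, -0.2554, 0.1356]
tool_rot: [0.612, 0.79, -0.001, -0.015]
force: [0.4, -0.7, 0.4]
finger_gap: 0.501
```

Call:
send_rows:
  commands:
    - {"delta_pos": [0, 0, 0], "yaw": 0}
    - {"delta_pos": [0, 0, 0], "yaw": 0}
    - {"delta_pos": [0, 0, 0], "yaw": 0}
    - {"delta_pos": [0, 0, 0], "yaw": 0}
    - {"delta_pos": [0, 0, 0], "yaw": 0}
  grip: 1
  force: 50

```text
t: 6.68
tcp_pos: [0.5176, -0.2559, 0.137]
tool_rot: [0.613, 0.79, -0.0, -0.014]
force: [-0.4, 0.1, 0.1]
finger_gap: 0.173
```

Call:
send_rows:
  commands:
    - {"delta_pos": [0, 0, 1.5], "yaw": 0}
    - {"delta_pos": [0, 0, 2], "yaw": 0}
    - {"delta_pos": [0, 0, 2], "yaw": 0}

```text
t: 7.05
tcp_pos: [0.5167, -0.2552, 0.1936]
tool_rot: [0.613, 0.79, -0.0, -0.015]
force: [0.6, -0.5, -0.5]
finger_gap: 0.174
```

Call:
send_rows:
  commands:
    - {"delta_pos": [0, 0, 2.5], "yaw": 0}
    - {"delta_pos": [0, 0, 3], "yaw": 0}
    - {"delta_pos": [0, 0, 3], "yaw": 0}
    - {"delta_pos": [0, 0, 0], "yaw": 0}

```text
t: 7.55
tcp_pos: [0.5179, -0.2559, 0.2872]
tool_rot: [0.613, 0.79, -0.0, -0.011]
force: [-0.1, 0.7, -1.0]
finger_gap: 0.171
```

Call:
send_rows:
  commands:
    - {"delta_pos": [1.7, 4.1, 0], "yaw": 0}
    - {"delta_pos": [1.7, 4.1, 0], "yaw": 0}
    - {"delta_pos": [1.7, 4.1, 0], "yaw": 0}
    - {"delta_pos": [1.7, 4.1, 0], "yaw": 0}
    - {"delta_pos": [1.7, 4.1, 0], "yaw": 0}
    - {"delta_pos": [1.7, 4.1, 0], "yaw": 0}
    - {"delta_pos": [1.5, 3.5, 0], "yaw": 0}
    - {"delta_pos": [0, 0, 0], "yaw": 0}
    - {"delta_pos": [0, 0, 0], "yaw": 0}

```text
t: 8.68
tcp_pos: [0.6317, 0.0341, 0.2798]
tool_rot: [0.614, 0.789, -0.004, -0.017]
force: [0.4, 0.7, 0.4]
finger_gap: 0.173
```

Run:
```python
from h import *
s=manip.sense();print(s['tcp_pos'],'R',R.from_quat(s['tool_rot']).as_matrix().round(3).tolist(),s['force'])
im=snap('wrist','w4');sc=snap('scene','s4')
M=R.from_quat(s['tool_rot']).as_matrix()
print('hole',proj('wrist',[.6353,.031,.1],s),'tip if aligned',proj('wrist',s['tcp_pos']+M@[0,0,.117],s))
```

```text
[0.63168205 0.03412437 0.27978681] R [[-0.246, 0.969, -0.031], [0.969, 0.247, 0.015], [0.022, -0.027, -0.999]] [0.38168599 0.68990172 0.35152439]
hole [[285.76889912 189.28941421]] tip if aligned [[277.3635355  199.65997582]]
```

View pics/w4.png

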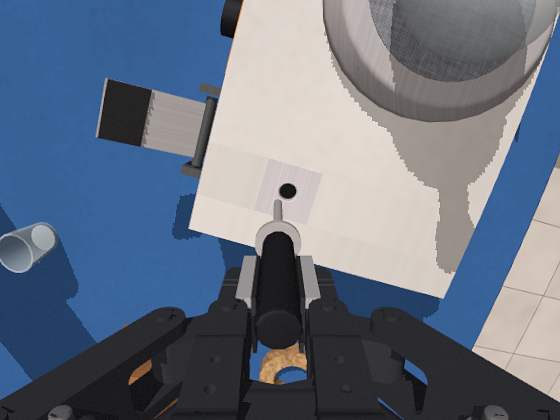

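The pin tip is at (277,201), where an aligned pin should put it. The hole is at (288,190), against a prediction of (286,189).

Run:
```python
from h import *
s=dict(tcp_pos=np.array([0.63168205,0.03412437,0.27978681]),tool_rot=manip.sense()['tool_rot'])
M=R.from_quat(s['tool_rot']).as_matrix()
h=onz('wrist',(287.8,190.5),.1,s);tip=s['tcp_pos']+M@[0,0,.117]
print(h,tip,h-tip, 'tip seen',onz('wrist',(277.5,201),tip[2],s))
```

```text
[0.63744206 0.03043352 0.1       ] [0.62808288 0.03587673 0.16285531] [ 0.00935918 -0.00544321 -0.06285531] tip seen [0.6284273  0.03492083 0.16285531]
```

Call:
send_rows:
  commands:
    - {"delta_pos": [0.9, -0.5, 0], "yaw": 0}
    - {"delta_pos": [0, 0, -1.5], "yaw": 0}
    - {"delta_pos": [0, 0, -1.5], "yaw": 0}
    - {"delta_pos": [0, 0, -1], "yaw": 0}
    - {"delta_pos": [0, 0, 0], "yaw": 0}
    - {"delta_pos": [0, 0, 0], "yaw": 0}

```text
t: 9.52
tcp_pos: [0.6401, 0.0251, 0.236]
tool_rot: [0.616, 0.788, -0.004, -0.018]
force: [0.4, 0.4, -0.5]
finger_gap: 0.169
```

Run:
```python
from h import *
s=manip.sense();M=R.from_quat(s['tool_rot']).as_matrix();tip=s['tcp_pos']+M@[0,0,.117]
print(s['tcp_pos'],tip,M[:,2],s['force'])
im=snap('wrist','w5')
print(proj('wrist',[.637,.0305,.1],s),proj('wrist',tip,s))
cv2.imwrite('pics/w5c.png',cv2.resize(im[130:280,180:380],(800,600),interpolation=cv2.INTER_CUBIC))
```

```text
[0.64011679 0.02512586 0.23603177] [0.63619151 0.02688745 0.11911091] [-0.03354945  0.01505629 -0.99932364] [ 0.35014522  0.36825824 -0.45101745]
[[280.19071657 189.46246217]] [[277.34756654 199.65979637]]
```

View pics/w5c.png

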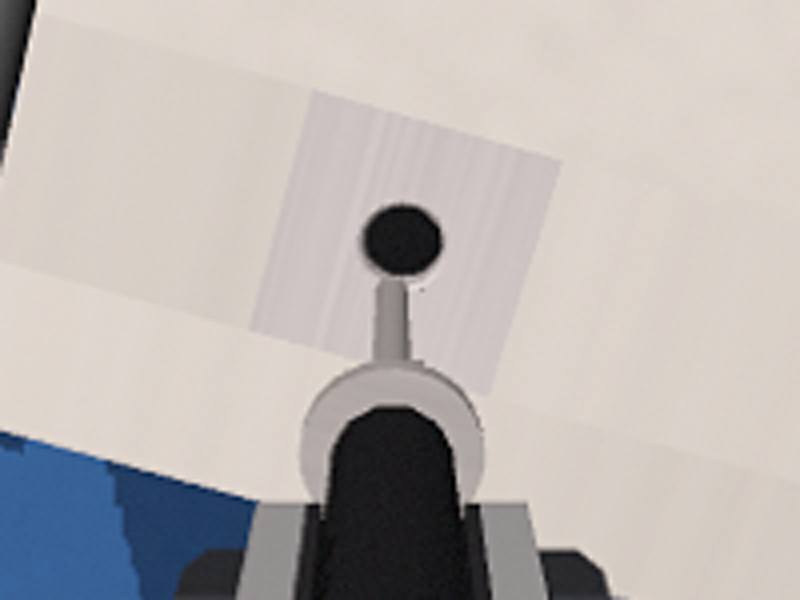

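The hole is at crop (402,240) and the tip at (391,283); both match the projections. Only +3.6 mm in y is left, then the insertion in small steps.

Call:
send_rows:
  commands:
    - {"delta_pos": [0, 0.4, 0], "yaw": 0}
    - {"delta_pos": [0, 0, 0], "yaw": 0}
    - {"delta_pos": [0, 0, 0], "yaw": 0}

```text
t: 9.95
tcp_pos: [0.6407, 0.0298, 0.2374]
tool_rot: [0.616, 0.788, -0.004, -0.017]
force: [0.4, -0.2, -0.4]
finger_gap: 0.174
```

Call:
send_rows:
  commands:
    - {"delta_pos": [0, 0, -0.8], "yaw": 0}
    - {"delta_pos": [0, 0, -0.8], "yaw": 0}
    - {"delta_pos": [0, 0, -0.8], "yaw": 0}
    - {"delta_pos": [0, 0, 0], "yaw": 0}

```text
t: 10.45
tcp_pos: [0.6402, 0.0297, 0.2112]
tool_rot: [0.616, 0.788, -0.004, -0.017]
force: [-0.5, -0.0, 0.5]
finger_gap: 0.174
```

Call:
send_rows:
  commands:
    - {"delta_pos": [0, 0, -0.8], "yaw": 0}
    - {"delta_pos": [0, 0, -0.8], "yaw": 0}
    - {"delta_pos": [0, 0, -0.5], "yaw": 0}
    - {"delta_pos": [0, 0, 0], "yaw": 0}

```text
t: 10.95
tcp_pos: [0.6403, 0.0297, 0.1884]
tool_rot: [0.616, 0.788, -0.004, -0.017]
force: [-0.2, -0.1, -0.8]
finger_gap: 0.17
```

Call:
send_rows:
  commands:
    - {"delta_pos": [0, 0, -0.4], "yaw": 0}
    - {"delta_pos": [0, 0, -0.3], "yaw": 0}
    - {"delta_pos": [0, 0, 0], "yaw": 0}

```text
t: 11.32
tcp_pos: [0.641, 0.0296, 0.1824]
tool_rot: [0.616, 0.788, -0.004, -0.016]
force: [-0.6, 0.2, 3.1]
finger_gap: 0.172
```

Call:
send_rows:
  commands:
    - {"delta_pos": [0, 0, -0.3], "yaw": 0}
    - {"delta_pos": [0, 0, -0.2], "yaw": 0}
    - {"delta_pos": [0, 0, 0], "yaw": 0}

```text
t: 11.7
tcp_pos: [0.6412, 0.0295, 0.1803]
tool_rot: [0.616, 0.788, -0.003, -0.016]
force: [-1.6, -0.4, 2.3]
finger_gap: 0.174
```

Call:
send_rows:
  commands:
    - {"delta_pos": [0, 0, -0.3], "yaw": 0}
    - {"delta_pos": [0, 0, -0.3], "yaw": 0}

```text
t: 11.95
tcp_pos: [0.642, 0.0294, 0.1793]
tool_rot: [0.616, 0.788, -0.003, -0.014]
force: [-4.3, 0.3, 18.7]
finger_gap: 0.175
```

Run:
```python
from h import *
a=snap('wrist','w6');b=manip.snapshot('scene');manip.snapshot('top')
s=manip.sense();print(s['t'],s['tcp_pos'],s['force'],s['finger_gap'])
cv2.imwrite('pics/w6c.png',np.vstack([cv2.resize(a[130:280,180:380],(400,300)),cv2.resize(b[150:300,140:340],(400,300))]))
```

```text
12.1 [0.64194067 0.02941109 0.17941724] [-3.85336794  0.08223763 16.76244609] 0.17500044264214973
```

View pics/w6c.png

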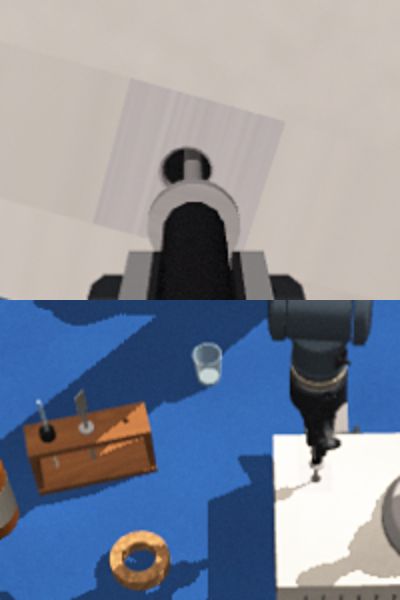

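The shaft goes through the hole with clearance, the other rods still stand in the rack, and the push holds steady at 17 N against a spring of 4 N at most. Handing in.

```bash
python3 -c "
from station import manip
print(manip.sign_off()); s=manip.sense(); print(s['t'],s['force'],s['tcp_pos'])"
```

```text
the job is handed in; nothing more can be done
None
the job is handed in; nothing more can be done
```

I finished the reset and handed the job in at about 12 s of the 58 s allowed; `sign_off` gives no verdict.

- **Trip paddle:** I pressed it with shut fingers until it stopped hard, with the TCP at 0.090 m, then let go. A picture afterwards showed it sprung back up. The press peaked at about 44 N, taken by the fingertips; the 40 N limit is stated for the arm and the gripper's body.
- **Reset pin:** I took it from the rack hole nearest the heater and put it through the reset hole, with no contact force on the way in. The last wrist picture shows the shaft clear of the hole's edge.
- **Button:** Force appeared between TCP heights 0.188 and 0.182 m and rose sharply at 0.179 m, which fits the 6 mm travel plus a stop. The last reading was a steady 17 N down, against a spring of at most 4 N, with the pin still gripped. I could not see the button itself, so "fully down" rests on force and travel.
- **Other checks:** The tool had drifted about 2° off vertical, which causes a side force of about 4 N. The last crop showed the other two rods, the beaker and the cork ring undisturbed. I didn't look again at the bottles, mug or measuring cylinder, but the arm kept away from them.

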